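# Hook the display arm into the slotted upright

## Robot

A 7-joint arm with a two-finger parallel gripper is mounted at the origin on the work surface. World frame = base frame: x ahead of the robot, y to its left, z up, the work surface at z = 0. Lengths are in m, angles in rad, forces in N, time in s.
With the tool pointing down it reaches from about 0.425 to 0.925 m from the base axis. Payload 6.8 kg.
Tool frame: the origin (TCP) lies between the finger pads; the fingertips stand r.tcp_to_tips ahead of it and the grasp point (between the pads) lies 3 mm ahead of it (r.tcp_to_tips is the distance from the TCP to the fingertips, in m); z points along the fingers, y is the line along which they close (so a half turn about z gives the same grasp; the last joint's range is limited). The gripper opens to 85 mm and grips with 20 to 120 N. Pads are 22 mm wide; open, the fingers measure 114 mm over their backs; the gripper's body (76 mm by 85 mm) begins 54 mm behind the grasp point. The pads swing forward as they close: fully open they stand 13 mm farther back than shut.
Start: joints at [1.035, 0.477, 0.022, 1.555, -0.011, 1.109, -0.083], TCP at [0.28, -0.614, 0.253] pointing down, gripper open.
Joint ranges: [-2.96, 2.96], [-0.34, 2.1], [-1.41, 1.46], [0.24, 2.44], [-1.37, 4.51], [0.17, 1.92], [-2.96, 2.96]. Speed limits (rad/s): [2.39, 2.39, 3.14, 3.14, 3.14, 3.14, 3.14].

## Interface

Orientations are given as a rotation vector (axis times angle).
In Python, from bench import r gives the robot as it stands. The module is installed in compiled form; this text tells all that it offers.
- The arm moves only by the tool step_arm, never from a script. Its argument "moves" is a list of rows, each an object of numbers: "rx", "ry", "rz": the turn, a rotation vector about the tool's x, y, z in degrees; "dx", "dy", "dz": the shift along the tool's x, y, z in mm; "gripper": the opening, from -1 (shut) to 1 (fully open). In form: [{"rx": .., "ry": .., "rz": .., "dx": .., "dy": .., "dz": .., "gripper": ..}, ...]. A call has 1 to 20 rows; each row shifts and turns the commanded pose from where the row before left it, along the tool's axes as they then stand; what a row does not reach is not made up. A row lasts 1/8 s, in which the tool goes at most 62.5 mm and 10.7 degrees, less where a joint would pass 70% of its speed; a pose out of reach is approached as far as the arm can. A call is refused whole if a number of a shift passes 62.5 or a number of a turn 10.7, either way. A call with a gripper value outside its range is refused whole. The fingers move at their own pace and stop on an object; "grip_force" is the grip in N (left out, the last holds). Time passes only in rows, so rows that do not move let the fingers close. It gives the time, the measured TCP pose, the force, the opening and the grip force at its end, in the units of the state.
- r.get_obs(): the state, without advancing time (a new reading comes with each control period).
- r.grab_frame(name): name is "scene" or "top"; returns the picture (480x640x3 uint8, blue, green, red); there is no depth.
- r.camera_info(name): a dict with "mtx" (3x3 intrinsics, pixels), "rvec" (rotation vector, rad) and "tvec" (3), from world to camera coordinates, as OpenCV has them. Camera axes: x right, y down, z forward; pixel columns grow to the right and rows downward; lengths in m; the calibration is good to about 2 mm. A picture is of the moment at which its call begins. camera_info takes no time and is no camera call.
- r.hand_in(): hands the job in; it is judged then, once.
The state is a dict: "clock": time; "joints": joint angles; "qvel": joint speeds; "tau": joint torques, N m; "tcp_pos": TCP position; "orientation": TCP orientation; "contact_force": force on the tool from outside, world axes, zero at the start; "moment": the same for the moment, N m; "grip_width": finger opening in m; "gripper_force": force on a finger pad.
Only numpy, scipy, OpenCV 4.12 (cv2) and the standard library are available. Lean on these libraries where they do the work, as an engineer would, in place of code of your own. Each camera call takes 0.05 s, during which the arm holds its last target. There are 200 camera calls.

## Task

Draw the metal bracket out of the roofed bay of the cosmetic organiser and set it down standing on the shelf top, clear of the organiser, letting go so as to change your grip. Then take it again, hook its two claws into the two slots of the upright and press it down until it is fully home and the spring catch has clicked out over its nose. Leave everything else on the shelf where it stands.

Things in the scene. Friction and masses are not known exactly. Their poses are not given: they have to be found in the camera images.
- bracket: Loose aluminium display arm, 0.18 kg: upright open frame with a diagonal web, 150 long (x), 24 thick (y), 72 high (z). Origin: centre of its flat underside, on which it stands; z up; +x towards its claws. Root face at x = 75. Top bar z = 50 to 72 along the whole length: grip it across the 24. Root foot: round nose z = 0 to 10 flush with the root face, notched back 5 at z = 10 to 20.
- claws (a point): Foot of the bracket's root face (x = 75, y = 0, z = 0 of the bracket, same axes). Two steel claws 6 thick (y) stand out from here along +x, one above the other: shanks 12 long and 8 high, undersides 24 and 62 above this point; each ends in a tip 6 to 12 out from the root face that hangs 10 below the shank (6 wide throat between tip and root face).
- upright: Fixed slotted steel upright, 40 wide (y), 250 tall, foot plate behind its slotted face, white lamp head 90 wide on top (z = 250 to 282) overhanging the face by 20. Origin: on the shelf top in the plane of the slotted face, mid-width; x points INTO the upright (the face looks to -x), z up. A hooked bracket has the same yaw as the upright.
- slots (a point): Middle of the lower edge of the lower slot, in the plane of the slotted face, 84 above the shelf top; axes as the upright. Two slots on the centre line, each 14 wide (y) and 30 high: 0 to 30 and 38 to 68 above this point. Face plate 4 thick, hollow for 28 behind it.
- home (a point): Where the bracket's origin lies when fully home: x = -75, y = 0, z = 60 of the upright, same axes. The claws enter with the bracket held 10 to 22 higher than this (16 is the middle) and moved along the upright's +x until root face meets slotted face; then it is pressed down 16 to home, where the shanks sit on the lower slot edges; let go, its outer end droops a few mm.
- catch (a joint): Spring catch: free-turning steel roller, radius 5, 32 long, lying across the upright's face with its axis 72.5 above the shelf top, below the slots. In m: 0 = fully out (3 mm proud of the face), grows as pushed in. On the way down the bracket's nose must be pushed over it (about 3 to 6 N); it then springs out into the notch above the nose.
- organiser: Fixed white plastic organiser, 125 long (x). Origin: on the shelf top under the middle of its roofed bay, z up. Bay: inside y = -22 to 22, clear height 84, roof top z = 88, walls out to y = -26 and 26, no floor, open only at its mouth at x = 62.5. Open slots 55 high beside it at y = 26 to 110.
- bay (a point): x = 41.5, y = 0, z = 0 of the organiser, same axes: about where the bracket's origin lies at the start. The bracket stands there on the shelf top, claws along the organiser's +x, its root end 50 to 58 out of the mouth; it is drawn straight out along +x.
- vase: Bystander: white ceramic vase, 170 high, 110 across. Origin: centre of its underside.
- cup: Bystander: open aluminium cup, 80 high, 74 across. Origin: centre of its underside.
- mirror: Bystander: white plastic standing mirror, 150 wide, 210 high, base 90 x 120. Origin: centre of its underside.
- lotion: Bystander: white lotion bottle, 52 across, 150 high. Origin: centre of its underside.
- jar: Bystander: ceramic jar with dark wooden lid, 64 across, 50 high. Origin: centre of its underside.
- soap_dish: Bystander: dark wooden soap dish 110 x 75 with a white bar of soap, 32 high in all. Origin: centre of its underside.
- comb: Bystander: wooden comb, 115 long, 50 high, 8 thick, standing teeth down in the organiser's narrow open slot beside the roofed bay. Origin: centre of its underside.
- clipper_case: Bystander: steel nail clipper case, 75 x 32 x 18, lying in the organiser's wide open slot. Origin: centre of its underside.
Things that resemble listed ones, but are neither listed nor needed, are in the scene too. What is shaped like the bracket but red or turquoise is not meant.

How it is judged:
On the way:
1. the bracket stands on the shelf top, out of the organiser's bay, and the fingers have let go of it (horizontal distance between bracket and bay above 0.095 m and height (world z) of bracket between -0.004 and 0.005 m and angle between bracket's own z axis and vertical below 0.1 rad and contact force between the fingers and bracket below 0.2 N), for 0.2 s.
At the end, for the whole second after the job is handed in: The bracket hangs at rest by its claws in the upright's two slots, its origin within 5 mm in depth, 8 mm in height and 6 mm sideways of the home point, aligned with the upright within about 6 degrees, the catch roller out again (under 1.5 mm pushed in) (x of bracket in the frame of home between -0.005 and 0.005 m and y of bracket in the frame of home between -0.006 and 0.006 m and z of bracket in the frame of home between -0.008 and 0.008 m and angle between the x axis of bracket and the x axis of upright, either way round below 0.12 rad and angle between the z axis of bracket and the z axis of upright, either way round below 0.1 rad and value of joint catch below 0.0015 m and linear speed of bracket below 0.02 m/s); the robot touches nothing.
It fails at once if a bystander (vase, cup, mirror, lotion bottle, jar, soap dish, comb, clipper case) is shifted by more than 30 mm (distance of any of vase, cup, mirror, lotion, jar, soap_dish, comb, clipper_case from where it was at the start of the episode above 0.03 m).
It fails at once if a bystander is tipped over (angle between any of vase, cup, mirror, lotion, jar, soap_dish, comb, clipper_case's own z axis and vertical above 0.5 rad).
It also fails if it takes over 64 s, if anything falls off the work surface, if the arm or the gripper's body presses on something with over 40 N, if the wrist force passes 120 N, or if a joint passes its speed limit or range.

## Working session

There is one attempt and no reset: what is moved stays moved. The work goes in short steps, Python scripts to look and compute and a tool call to move; the robot and the scene stay as the last step left them, time stands still between calls to the robot, and variables do not carry over. Pictures are saved under pics/ and viewed, at most 10 in all, crops included, and the job is handed in when it is done.

Besides the shell and the picture viewer there is one more tool, called as name([rows], argument=value, ...), one row to a line, values as JSON. step_arm: Moves the arm, as the interface text tells. Its arguments: {"type":"object","properties":{"moves":{"type":"array","items":{"type":"object","properties":{"rx":{"type":"number"},"ry":{"type":"number"},"rz":{"type":"number"},"dx":{"type":"number"},"dy":{"type":"number"},"dz":{"type":"number"},"gripper":{"type":"number"}}}},"grip_force":{"type":"number"}},"required":["moves"]}

```bash
mkdir -p pics; cat > h.py <<'E'
import numpy as np, cv2
from bench import r
def cam(n):
    c=r.camera_info(n); K=np.array(c["mtx"],float); R=cv2.Rodrigues(np.array(c["rvec"],float))[0]; t=np.array(c["tvec"],float).ravel(); return K,R,t
def ray(n,u,v):
    K,R,t=cam(n); d=R.T@np.linalg.solve(K,[u,v,1.]); return -R.T@t,d
def onz(n,u,v,z):
    o,d=ray(n,u,v); return o+d*(z-o[2])/d[2]
def proj(n,P):
    K,R,t=cam(n); p=(R@np.atleast_2d(P).T).T+t; q=(K@p.T).T; return q[:,:2]/q[:,2:]
def two(a,b):
    o1,d1=ray("scene",*a); o2,d2=ray("top",*b); s=np.linalg.lstsq(np.c_[d1,-d2],o2-o1,rcond=None)[0]
    p,q=o1+s[0]*d1,o2+s[1]*d2; return (p+q)/2,np.linalg.norm(p-q)
E
python3 - <<'E'
from h import *
for n in("scene","top"):
    cv2.imwrite(f"pics/{n}0.png",r.grab_frame(n)); K,R,t=cam(n); print(n,-R.T@t,K[0,0],R[2])
o=r.get_obs(); print(o["tcp_pos"],o["orientation"],r.tcp_to_tips,o["clock"],o["contact_force"],o["grip_width"])
E
```

```text
scene [ 1.16066581 -0.8602761   1.06300637] 601.8197683752212 [-0.44888168  0.57007843 -0.68812486]
top [ 0.2783512 -0.0284211  1.1039413] 502.37642122592365 [ 0.21099486  0.00176545 -0.97748558]
[ 0.27981366 -0.61371673  0.25240972] [-3.06839555e+00 -6.66551915e-01  7.29989261e-04] 0.022 0.1 [ 0.18526338  0.34969054 -0.99546198] 0.08551187010862517
```

View pics/scene0.png

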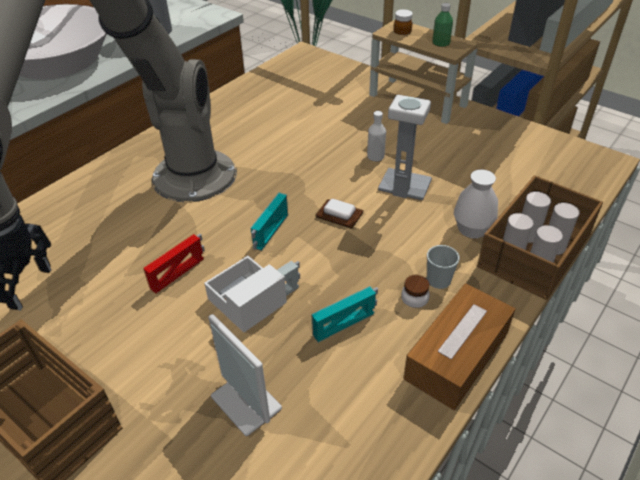

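View pics/top0.png

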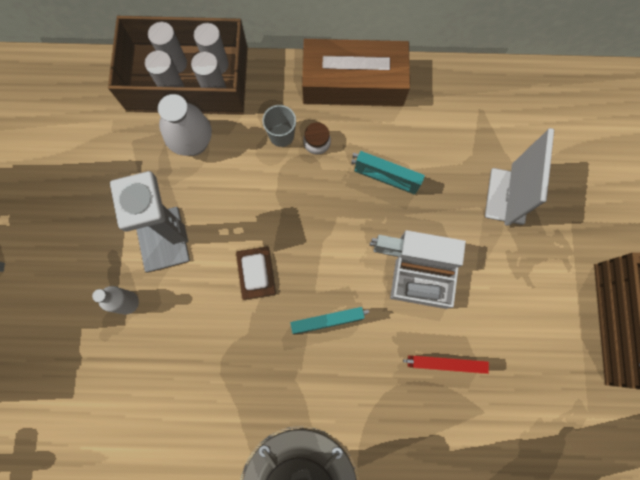

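The two views show the organiser (top 400-465, 235-305), with the bracket protruding left at (375-402, 243). The upright has its lamp head at (137,198) and its foot plate at (160,240). I'll zoom in on these.

```bash
python3 - <<'E'
from h import *
s=cv2.imread("pics/scene0.png");t=cv2.imread("pics/top0.png")
def c(im,x,y,w,h): return cv2.resize(im[y:y+h,x:x+w],(400,300),interpolation=cv2.INTER_CUBIC)
o=np.vstack([np.hstack([c(s,340,90,160,120),c(t,100,165,160,120)]),np.hstack([c(s,200,240,133,100),c(t,360,220,120,90)])])
cv2.imwrite("pics/zoom.png",o)
E
```

```text
(no output)
```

View pics/zoom.png

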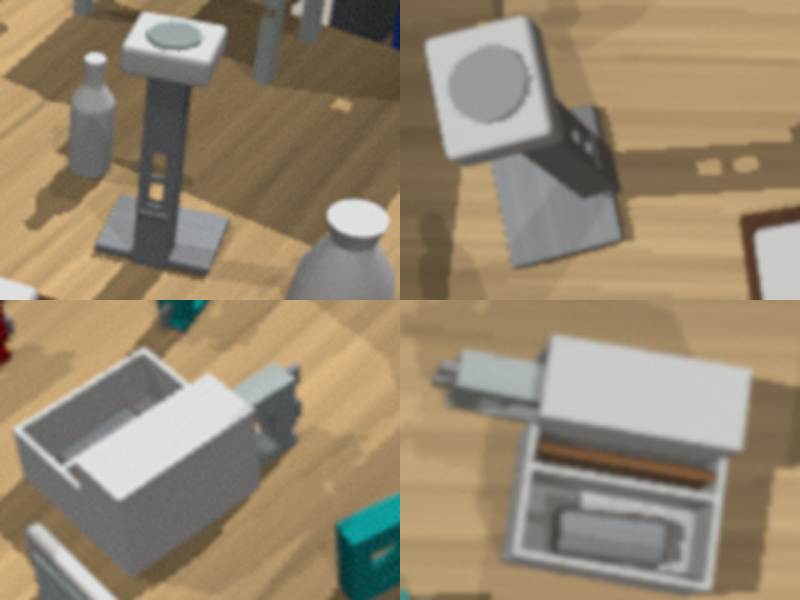

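The zoom shows the upright's slotted face looking right in the top view (-y world). The bracket's top bar shows between the roof and about px (377,238). Next I'll fit the roof, the lamp top and the bar.

```bash
cat > m.py <<'E'
from h import *
def quad(n,im,roi,lo,hi,z):
    x,y,w,h=roi; g=cv2.cvtColor(im,cv2.COLOR_BGR2HSV)[y:y+h,x:x+w]
    m=cv2.morphologyEx(cv2.inRange(g,lo,hi),cv2.MORPH_OPEN,np.ones((3,3)))
    c=max(cv2.findContours(m,0,cv2.CHAIN_APPROX_NONE)[0],key=cv2.contourArea)
    P=np.array([onz(n,u+x,v+y,z)[:2] for u,v in c[:,0,:]])
    (cx,cy),(a,b),ang=cv2.minAreaRect((P*1000).astype(np.float32))
    return c[:,0,:]+[x,y],(cx,cy),(a,b),ang
E
python3 - <<'E'
from m import *
t=cv2.imread("pics/top0.png"); s=cv2.imread("pics/scene0.png")
T=cv2.cvtColor(t,cv2.COLOR_BGR2HSV);S=cv2.cvtColor(s,cv2.COLOR_BGR2HSV)
for p in[(430,245),(385,240),(395,244),(390,252),(125,185),(112,190),(160,205),(157,195),(165,250),(185,225)]: print("T",p,T[p[1],p[0]])
for p in[(255,285),(292,270),(295,285),(405,101),(405,118),(425,112),(404,185)]: print("S",p,S[p[1],p[0]])
for v in(180,190,200):
  print("roof",v,quad("top",t,(395,222,80,50),(0,0,v),(180,40,255),.088)[1:], "lamp",quad("top",t,(100,165,80,70),(0,0,v),(180,40,255),.282)[1:])
  print("roofS",v,quad("scene",s,(200,240,95,90),(0,0,v),(180,40,255),.088)[1:], "lampS",quad("scene",s,(380,90,60,40),(0,0,v),(180,40,255),.282)[1:])
E
```

```text
T (430, 245) [ 50   4 203]
T (385, 240) [ 79  11 182]
T (395, 244) [ 77  13 182]
T (390, 252) [ 60  11 118]
T (125, 185) [ 80   4 199]
T (112, 190) [ 40   4 192]
T (160, 205) [17 22 82]
T (157, 195) [18 13 95]
T (165, 250) [ 90   4 137]
T (185, 225) [ 18  93 113]
S (255, 285) [ 60   1 222]
S (292, 270) [ 83   9 114]
S (295, 285) [80 19 81]
S (405, 101) [ 93  15 169]
S (405, 118) [  0   4 114]
S (425, 112) [  0   2 160]
S (404, 185) [110  10  76]
roof 180 ((491.8240051269531, -265.127197265625), (123.52835083007812, 51.47105026245117), 81.21144104003906) lamp ((521.870361328125, 288.08648681640625), (85.4235610961914, 68.063720703125), 16.64202308654785)
roofS 180 ((492.9664001464844, -241.64154052734375), (167.46519470214844, 54.87295150756836), 80.9459457397461) lampS ((552.2097778320312, 295.41571044921875), (30.585254669189453, 69.26444244384766), 16.344013214111328)
roof 190 ((491.6309509277344, -265.1956481933594), (121.5215835571289, 49.88689041137695), 81.68419647216797) lamp ((521.3284912109375, 288.1883239746094), (82.86990356445312, 66.57267761230469), 16.746246337890625)
roofS 190 ((489.9263916015625, -260.41912841796875), (128.9563751220703, 53.38591766357422), 81.9672622680664) lampS ((551.6334838867188, 295.334716796875), (29.458635330200195, 67.38796997070312), 16.374011993408203)
roof 200 ((491.4107971191406, -265.2208557128906), (118.26483917236328, 46.084632873535156), 81.68794250488281) lamp ((493.80023193359375, 279.98895263671875), (24.802997589111328, 63.87041473388672), 12.004839897155762)
roofS 200 ((489.2804260253906, -262.49310302734375), (124.66859436035156, 52.686161041259766), 81.96726989746094) lampS ((552.1719970703125, 295.4802551269531), (26.064115524291992, 65.71002197265625), 16.403974533081055)
```

```bash
python3 - <<'E'
from m import *
t=cv2.imread("pics/top0.png"); s=cv2.imread("pics/scene0.png")
print("bottom corners",onz("scene",393.2,193.2,0),onz("scene",410,196.2,0))
a=np.radians(106.7);ux=np.array([np.cos(a),np.sin(a)]);uy=np.array([-ux[1],ux[0]])
f=np.array([.526,.273])
def W(x,y,z): return np.r_[f+ux*x+uy*y,z]
# overlay predicted model points
vs=cv2.resize(s[90:210,340:500],(640,480),interpolation=cv2.INTER_CUBIC);vt=cv2.resize(t[165:285,100:260],(640,480),interpolation=cv2.INTER_CUBIC)
segs=[[W(0,-20,0),W(0,20,0),W(0,20,.25),W(0,-20,.25)]]+[[W(0,-7,z),W(0,7,z),W(0,7,z+.03),W(0,-7,z+.03)] for z in(.084,.122)]
segs=[[W(0,-.020,0),W(0,.020,0),W(0,.020,.25),W(0,-.020,.25)],[W(-.02,-.045,.25),W(-.02,.045,.25),W(-.02,.045,.282),W(-.02,-.045,.282)]]+[[W(0,-.007,z),W(0,.007,z),W(0,.007,z+.03),W(0,-.007,z+.03)] for z in(.084,.122)]
for im,n,o in((vs,"scene",(340,90)),(vt,"top",(100,165))):
  for q in segs: cv2.polylines(im,[((proj(n,np.array(q))-o+.5)*4).astype(int)],True,(0,0,255),1)
cv2.imwrite("pics/up.png",cv2.resize(np.hstack([vs[:,:400],vt[:,:400]]),None,fx=1,fy=1))
# bracket top bar
q,c,sz,an=quad("top",t,(370,225,31,35),(0,0,150),(180,40,255),.072); print("bar",c,sz,an)
P=np.array([onz("top",u,v,.072)[:2] for u,v in q]); d=np.array([np.cos(np.radians(81.5)),np.sin(np.radians(81.5))]);o=np.array([.4915,-.2652])
l=(P-o)@d; w=(P-o)@[-d[1],d[0]]; print(l.min(),l.max(),w.min(),w.max())
E
```

```text
bottom corners [0.50769316 0.27519934 0.        ] [0.55188344 0.29195135 0.        ]
bar (503.87310791015625, -175.80328369140625) (49.54217529296875, 23.61648941040039) 80.51876068115234
0.0656307105077587 0.1148796764713469 -0.011083045649716315 0.012960276377939632
```

View pics/up.png

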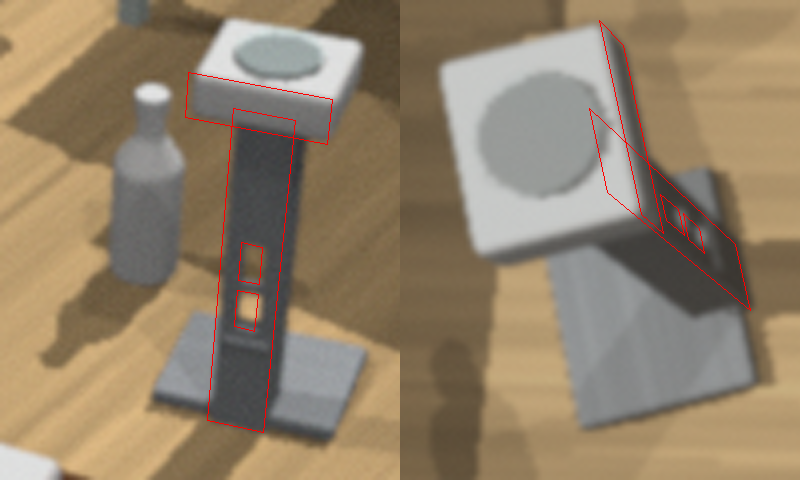

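```bash
python3 - <<'E'
from m import *
t=cv2.imread("pics/top0.png"); s=cv2.imread("pics/scene0.png")
for v in(140,155,163): print("lampS",v,quad("scene",s,(380,92,60,40),(0,0,v),(180,40,255),.282)[1:])
for v in(140,150,160): print("lampT",v,quad("top",t,(100,165,80,70),(0,0,v),(180,40,255),.282)[1:])
g=cv2.cvtColor(s,cv2.COLOR_BGR2GRAY); gt=cv2.cvtColor(t,cv2.COLOR_BGR2GRAY)
a=np.radians(106.7);ux=np.array([np.cos(a),np.sin(a)]);uy=np.array([-ux[1],ux[0]]);f=np.array([.526,.273])
ys=np.arange(-.036,.037,.003); W=lambda x,y,z:np.r_[f+ux*x+uy*y,z]
def samp(g,n,P): q=proj(n,np.array(P)).astype(np.float32); return cv2.remap(g,q[:,0].copy(),q[:,1].copy(),1).ravel()
print(np.round(ys*1000).astype(int))
for z in(.02,.04,.06,.09,.095,.1,.105,.118,.16,.19): print("S",z,samp(g,"scene",[W(0,y,z) for y in ys]))
for z in(.005,.03,.06,.1): print("T",z,samp(gt,"top",[W(0,y,z) for y in ys]))
zs=np.arange(.05,.16,.003)
print(np.round(zs*1000).astype(int));print("Sv",samp(g,"scene",[W(0,-.002,z) for z in zs]))
zz=np.arange(-.03,.03,.003);print("floor depth profile top y=-.05 / +.04",samp(gt,"top",[W(x,-.04,.003) for x in zz]),samp(gt,"top",[W(x,.04,.003) for x in zz]))
E
```

```text
lampS 140 ((526.175537109375, 285.5411071777344), (89.35552215576172, 79.0339584350586), 17.800825119018555)
lampS 155 ((526.0505981445312, 286.7079162597656), (88.33383178710938, 75.21947479248047), 15.96522045135498)
lampS 163 ((525.2623291015625, 287.1142883300781), (86.97425842285156, 73.98651885986328), 16.344263076782227)
lampT 140 ((521.385986328125, 287.587646484375), (88.47913360595703, 72.09764099121094), 16.590328216552734)
lampT 150 ((521.4130859375, 287.71490478515625), (87.58303833007812, 71.46349334716797), 16.392377853393555)
lampT 160 ((521.5228271484375, 287.904296875), (87.1195297241211, 70.4705581665039), 16.52349853515625)
[-36 -33 -30 -27 -24 -21 -18 -15 -12  -9  -6  -3   0   3   6   9  12  15
  18  21  24  27  30  33  36]
S 0.02 [134 134 135 128 104  80  72  72  74  71  74  74  73  72  73  74  73  79
 102 128 140 144 149 151 152]
S 0.04 [144 143 125  89  70  69  73  72  71  72  73  74  76  72  73  76  74  81
 111 138 145 142 142 140 141]
S 0.06 [157 156 136  98  73  71  71  71  70  71  71  73  72  72  70  71  70  84
 117 141 146 146 146 146 145]
S 0.09 [170 165
[... 1007 characters left out ...]
79  75  78  81  81  80  76  73  72  72  69  61  59
  62  64  65  66  74 100 122]
T 0.1 [134 126 119 106  87  68  59  60  66  66  67  73  76  75  66  57  56  58
  61  64  63  63  64  63  65]
[ 50  53  56  59  62  65  68  71  74  77  80  83  86  89  92  95  98 101
 104 107 110 113 116 119 122 125 128 131 134 137 140 143 146 149 152 155
 158]
Sv [ 72  72  73  73  71  69  72  84  90  87  84  97  96  97 121 159 177 179
 175 172 156 124  93  90 103 103  94  89  89  95 105 109 107 102  89  77
  73]
floor depth profile top y=-.05 / +.04 [149 149 151 152 153 153 154 149 124 100  85  76  90  95  79  63  60  67
  98 100] [165 163 162 160 160 160 160 157 139 111  98  89 115 140 147 147 145 144
 144 140]
```

```bash
cat >> h.py <<'E'
from scipy.spatial.transform import Rotation as Ro
def go(p,yawx):
    """shift (tool axes as now, mm) and turn (tool, deg) to TCP p, tool down, tool x heading yawx deg"""
    o=r.get_obs(); R=Ro.from_rotvec(o["orientation"]); c=np.cos(np.radians(yawx)); s=np.sin(np.radians(yawx))
    T=Ro.from_matrix(np.array([[c,s,0],[s,-c,0],[0,0,-1.]]))
    w=np.array(p)-o["tcp_pos"]
    print("shift now-axes",(R.inv().apply(w)*1000).round(1),"turn",np.degrees((R.inv()*T).as_rotvec()).round(2),"shift after turn",(T.inv().apply(w)*1000).round(1))
    print("t",o["clock"],"tcp",np.round(o["tcp_pos"],4),"F",np.round(o["contact_force"],2),"w",round(o["grip_width"],4),"gf",o["gripper_force"],"q",np.round(o["joints"],2))
E
python3 -c "
from h import *
go([.5041,-.1741,.15],81.5)"
```

```text
shift now-axes [ 386.5 -306.8  102.9] turn [-9.000e-02 -4.000e-02 -5.699e+01] shift after turn [467.9 156.8 102.4]
t 0.1 tcp [ 0.2798 -0.6137  0.2524] F [ 0.19  0.35 -1.  ] w 0.0855 gf 0.0 q [ 1.03  0.48  0.02  1.56 -0.01  1.11 -0.08]
```

step_arm([
  {"rz":-9.5},
  {"rz":-9.5},
  {"rz":-9.5},
  {"rz":-9.5},
  {"rz":-9.5},
  {"rz":-9.5},
  {"dx":46.8,"dy":15.7,"dz":0},
  {"dx":46.8,"dy":15.7,"dz":0},
  {"dx":46.8,"dy":15.7,"dz":0},
  {"dx":46.8,"dy":15.7,"dz":0},
  {"dx":46.8,"dy":15.7,"dz":0},
  {"dx":46.8,"dy":15.7,"dz":0},
  {"dx":46.8,"dy":15.7,"dz":20},
  {"dx":46.8,"dy":15.7,"dz":20},
  {"dx":46.8,"dy":15.7,"dz":30},
  {"dx":46.8,"dy":15.7,"dz":30},
  {},
  {},
  {},
])

```text
invalid input at $.moves[0]: expected keys rx, ry, rz, dx, dy, dz, gripper
```

```bash
python3 -c "
from h import *
go([.5041,-.1741,.062],81.5)
s=r.grab_frame('scene');t=r.grab_frame('top')
c=lambda im,x,y,w,h:cv2.resize(im[y:y+h,x:x+w],(400,400),interpolation=cv2.INTER_CUBIC)
cv2.imwrite('pics/g1.png',np.hstack([c(s,220,180,140,140),c(t,340,180,140,140)]))"
```

```text
shift now-axes [ 386.5 -306.6  190.9] turn [-9.000e-02 -4.000e-02 -5.699e+01] shift after turn [467.9 156.8 190.4]
t 0.1 tcp [ 0.2798 -0.6137  0.2524] F [ 0.19  0.35 -1.  ] w 0.0855 gf 0.0 q [ 1.03  0.48  0.02  1.56 -0.01  1.11 -0.08]
```

View pics/g1.png

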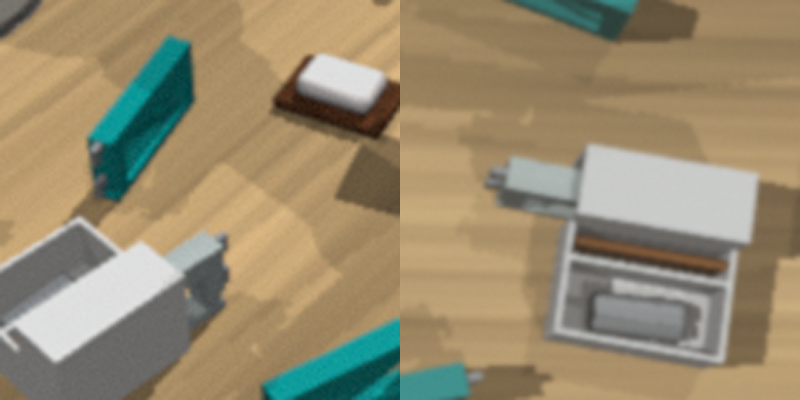

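The move was refused because each row needs all seven keys. This picture just shows the bracket still standing in the bay, at about (380,240) in the top view.

step_arm([
  {"rx":0,"ry":0,"rz":-9.5,"dx":0,"dy":0,"dz":0,"gripper":1},
  {"rx":0,"ry":0,"rz":-9.5,"dx":0,"dy":0,"dz":0,"gripper":1},
  {"rx":0,"ry":0,"rz":-9.5,"dx":0,"dy":0,"dz":0,"gripper":1},
  {"rx":0,"ry":0,"rz":-9.5,"dx":0,"dy":0,"dz":0,"gripper":1},
  {"rx":0,"ry":0,"rz":-9.5,"dx":0,"dy":0,"dz":0,"gripper":1},
  {"rx":0,"ry":0,"rz":-9.5,"dx":0,"dy":0,"dz":0,"gripper":1},
  {"rx":0,"ry":0,"rz":0,"dx":47,"dy":15.7,"dz":0,"gripper":1},
  {"rx":0,"ry":0,"rz":0,"dx":47,"dy":15.7,"dz":0,"gripper":1},
  {"rx":0,"ry":0,"rz":0,"dx":47,"dy":15.7,"dz":0,"gripper":1},
  {"rx":0,"ry":0,"rz":0,"dx":47,"dy":15.7,"dz":0,"gripper":1},
  {"rx":0,"ry":0,"rz":0,"dx":47,"dy":15.7,"dz":0,"gripper":1},
  {"rx":0,"ry":0,"rz":0,"dx":47,"dy":15.7,"dz":0,"gripper":1},
  {"rx":0,"ry":0,"rz":0,"dx":47,"dy":15.7,"dz":20,"gripper":1},
  {"rx":0,"ry":0,"rz":0,"dx":47,"dy":15.7,"dz":20,"gripper":1},
  {"rx":0,"ry":0,"rz":0,"dx":47,"dy":15.7,"dz":30,"gripper":1},
  {"rx":0,"ry":0,"rz":0,"dx":47,"dy":15.7,"dz":30,"gripper":1},
  {"rx":0,"ry":0,"rz":0,"dx":0,"dy":0,"dz":0,"gripper":1},
  {"rx":0,"ry":0,"rz":0,"dx":0,"dy":0,"dz":0,"gripper":1},
  {"rx":0,"ry":0,"rz":0,"dx":0,"dy":0,"dz":0,"gripper":1},
])

```text
clock: 2.58
tcp_pos: [0.5045, -0.1743, 0.1539]
orientation: [2.382, 2.047, -0.0]
contact_force: [-0.7, -0.4, 0.3]
grip_width: 0.0855
gripper_force: 0.0
```

```bash
python3 -c "
from h import *
go([.5041,-.1741,.062],81)"
```

```text
shift now-axes [ 0.2 -0.5 91.9] turn [0.05 0.05 0.36] shift after turn [ 0.1 -0.4 91.9]
t 2.575 tcp [ 0.5045 -0.1743  0.1539] F [-0.69 -0.41  0.28] w 0.0855 gf 0.0 q [ 0.53  0.4  -0.38  1.96  0.2   0.82 -0.12]
```

step_arm([
  {"rx":0,"ry":0,"rz":0,"dx":0,"dy":0,"dz":23,"gripper":1},
  {"rx":0,"ry":0,"rz":0,"dx":0,"dy":0,"dz":23,"gripper":1},
  {"rx":0,"ry":0,"rz":0,"dx":0,"dy":0,"dz":23,"gripper":1},
  {"rx":0,"ry":0,"rz":0,"dx":0,"dy":0,"dz":23,"gripper":1},
  {"rx":0,"ry":0,"rz":0,"dx":0,"dy":0,"dz":0,"gripper":1},
  {"rx":0,"ry":0,"rz":0,"dx":0,"dy":0,"dz":0,"gripper":-1},
  {"rx":0,"ry":0,"rz":0,"dx":0,"dy":0,"dz":0,"gripper":-1},
  {"rx":0,"ry":0,"rz":0,"dx":0,"dy":0,"dz":0,"gripper":-1},
  {"rx":0,"ry":0,"rz":0,"dx":0,"dy":0,"dz":0,"gripper":-1},
  {"rx":0,"ry":0,"rz":0,"dx":0,"dy":0,"dz":0,"gripper":-1},
  {"rx":0,"ry":0,"rz":0,"dx":0,"dy":0,"dz":0,"gripper":-1},
  {"rx":0,"ry":0,"rz":0,"dx":0,"dy":0,"dz":0,"gripper":-1},
], grip_force=50)

```text
clock: 4.08
tcp_pos: [0.505, -0.1727, 0.062]
orientation: [2.379, 2.05, 0.0]
contact_force: [-2.3, 0.6, 6.4]
grip_width: 0.0233
gripper_force: 48.5
```

step_arm([
  {"rx":0,"ry":0,"rz":0,"dx":0,"dy":0,"dz":-3,"gripper":-1},
  {"rx":0,"ry":0,"rz":0,"dx":0,"dy":0,"dz":-1,"gripper":-1},
  {"rx":0,"ry":0,"rz":0,"dx":14.5,"dy":0,"dz":0,"gripper":-1},
  {"rx":0,"ry":0,"rz":0,"dx":14.5,"dy":0,"dz":0,"gripper":-1},
  {"rx":0,"ry":0,"rz":0,"dx":14.5,"dy":0,"dz":0,"gripper":-1},
  {"rx":0,"ry":0,"rz":0,"dx":14.5,"dy":0,"dz":0,"gripper":-1},
  {"rx":0,"ry":0,"rz":0,"dx":14.5,"dy":0,"dz":0,"gripper":-1},
  {"rx":0,"ry":0,"rz":0,"dx":14.5,"dy":0,"dz":0,"gripper":-1},
  {"rx":0,"ry":0,"rz":0,"dx":14.5,"dy":0,"dz":0,"gripper":-1},
  {"rx":0,"ry":0,"rz":0,"dx":14.5,"dy":0,"dz":0,"gripper":-1},
  {"rx":0,"ry":0,"rz":0,"dx":14.5,"dy":0,"dz":0,"gripper":-1},
  {"rx":0,"ry":0,"rz":0,"dx":14.5,"dy":0,"dz":0,"gripper":-1},
  {"rx":0,"ry":0,"rz":0,"dx":0,"dy":0,"dz":0,"gripper":-1},
  {"rx":0,"ry":0,"rz":0,"dx":0,"dy":0,"dz":0,"gripper":-1},
])

```text
clock: 5.82
tcp_pos: [0.526, -0.0296, 0.0652]
orientation: [2.38, 2.05, -0.001]
contact_force: [-0.4, -1.1, -2.6]
grip_width: 0.0236
gripper_force: 48.5
```

```bash
python3 -c "
from h import *
go([.5041,-.1741,.062],81)
s=r.grab_frame('scene');t=r.grab_frame('top')
c=lambda im,x,y,w,h:cv2.resize(im[y:y+h,x:x+w],(400,400),interpolation=cv2.INTER_CUBIC)
cv2.imwrite('pics/g2.png',np.hstack([c(s,230,160,150,150),c(t,290,170,140,140)]))"
```

```text
shift now-axes [-146.1   -0.3    3.3] turn [-0.02  0.03  0.49] shift after turn [-146.1    1.     3.2]
t 5.825 tcp [ 0.526  -0.0296  0.0652] F [-0.4  -1.09 -2.63] w 0.0236 gf 48.456076830625534 q [ 0.21  0.52 -0.34  2.03  0.29  0.63 -0.47]
```

View pics/g2.png

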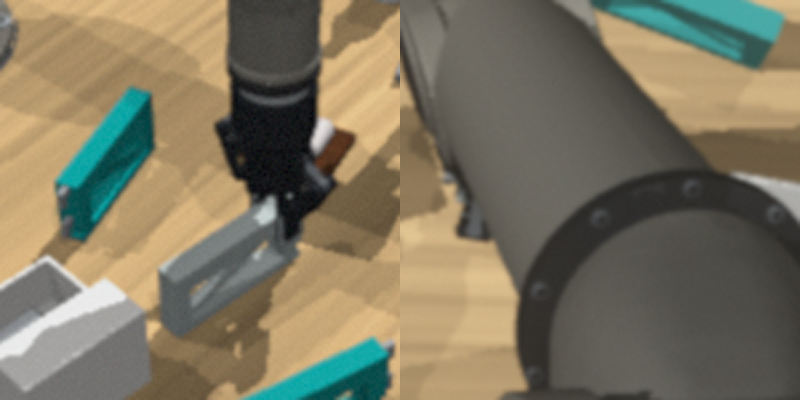

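The bracket is out of the bay, level in the grip and clear of the organiser. Next I set it down, release, rise, and shift toward its outer end.

step_arm([
  {"rx":0,"ry":0,"rz":0,"dx":0,"dy":0,"dz":2,"gripper":-1},
  {"rx":0,"ry":0,"rz":0,"dx":0,"dy":0,"dz":1.5,"gripper":-1},
  {"rx":0,"ry":0,"rz":0,"dx":0,"dy":0,"dz":0,"gripper":-1},
  {"rx":0,"ry":0,"rz":0,"dx":0,"dy":0,"dz":0,"gripper":1},
  {"rx":0,"ry":0,"rz":0,"dx":0,"dy":0,"dz":0,"gripper":1},
  {"rx":0,"ry":0,"rz":0,"dx":0,"dy":0,"dz":0,"gripper":1},
  {"rx":0,"ry":0,"rz":0,"dx":0,"dy":0,"dz":0,"gripper":1},
  {"rx":0,"ry":0,"rz":0,"dx":0,"dy":0,"dz":0,"gripper":1},
  {"rx":0,"ry":0,"rz":0,"dx":0,"dy":0,"dz":-20,"gripper":1},
  {"rx":0,"ry":0,"rz":0,"dx":0,"dy":0,"dz":-20,"gripper":1},
  {"rx":0,"ry":0,"rz":0,"dx":0,"dy":0,"dz":-20,"gripper":1},
  {"rx":0,"ry":0,"rz":0,"dx":-31,"dy":0,"dz":0,"gripper":1},
  {"rx":0,"ry":0,"rz":0,"dx":-31,"dy":0,"dz":0,"gripper":1},
  {"rx":0,"ry":0,"rz":0,"dx":-31,"dy":0,"dz":0,"gripper":1},
  {"rx":0,"ry":0,"rz":0,"dx":0,"dy":0,"dz":0,"gripper":1},
  {"rx":0,"ry":0,"rz":0,"dx":0,"dy":0,"dz":0,"gripper":1},
])

```text
clock: 7.92
tcp_pos: [0.5125, -0.1204, 0.1218]
orientation: [-2.379, -2.051, -0.001]
contact_force: [0.2, 0.2, -0.4]
grip_width: 0.0857
gripper_force: 0.0
```

```bash
python3 -c "
from h import *
go([.5111,-.1217,.062],81.2)
s=r.grab_frame('scene');t=r.grab_frame('top')
c=lambda im,x,y,w,h:cv2.resize(im[y:y+h,x:x+w],(400,400),interpolation=cv2.INTER_CUBIC)
cv2.imwrite('pics/g3.png',np.hstack([c(s,250,190,130,130),c(t,290,170,140,140)]))"
```

```text
shift now-axes [-1.5 -1.2 59.8] turn [ 0.   -0.03  0.33] shift after turn [-1.5 -1.2 59.8]
t 7.925 tcp [ 0.5125 -0.1204  0.1218] F [ 0.18  0.2  -0.37] w 0.0857 gf 0.0 q [ 0.41  0.43 -0.36  2.    0.22  0.74 -0.24]
```

View pics/g3.png

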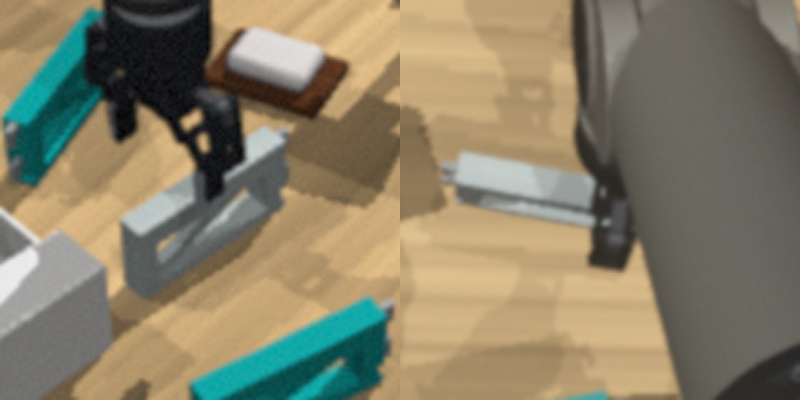

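The bracket stands alone on the shelf. Its bar is seen from the top at px (310-356, 223-242), with the root end on the left. I'll measure its yaw and root end.

```bash
python3 - <<'E'
from m import *
t=r.grab_frame("top")
for v in(140,155,165):
  q,c,sz,an=quad("top",t,(300,215,50,35),(30,0,v),(110,60,255),.072)
  P=np.array([onz("top",u,w,.072)[:2] for u,w in q]);a=np.radians(an if sz[0]>sz[1] else an+90)
  d=np.array([np.cos(a),np.sin(a)]); l=(P-r.get_obs()["tcp_pos"][:2])@d; w=(P-r.get_obs()["tcp_pos"][:2])@[-d[1],d[0]]
  print(v,c,sz,np.degrees(a),"root beyond TCP",l.max(),"w",w.min(),w.max())
E
```

```text
140 (521.459716796875, -49.92685317993164) (87.58732604980469, 23.70148277282715) 80.52548217773438 root beyond TCP 0.11418703837042753 w -0.009029133129571614 0.014672376176877696
155 (521.6879272460938, -49.772705078125) (87.2081298828125, 23.302183151245117) 80.52548217773438 root beyond TCP 0.11418703837042753 w -0.009029133129571614 0.014273083039372456
165 (522.6934204101562, -45.38622283935547) (74.96434020996094, 22.95111083984375) 79.8630142211914 root beyond TCP 0.11252509247421252 w -0.008255477675998518 0.014695599542777701
```

step_arm([
  {"rx":0,"ry":0,"rz":0.5,"dx":0,"dy":-1.5,"dz":20,"gripper":1},
  {"rx":0,"ry":0,"rz":0,"dx":0,"dy":0,"dz":20,"gripper":1},
  {"rx":0,"ry":0,"rz":0,"dx":0,"dy":0,"dz":20,"gripper":1},
  {"rx":0,"ry":0,"rz":0,"dx":0,"dy":0,"dz":0,"gripper":1},
  {"rx":0,"ry":0,"rz":0,"dx":0,"dy":0,"dz":0,"gripper":-1},
  {"rx":0,"ry":0,"rz":0,"dx":0,"dy":0,"dz":0,"gripper":-1},
  {"rx":0,"ry":0,"rz":0,"dx":0,"dy":0,"dz":0,"gripper":-1},
  {"rx":0,"ry":0,"rz":0,"dx":0,"dy":0,"dz":0,"gripper":-1},
  {"rx":0,"ry":0,"rz":0,"dx":0,"dy":0,"dz":0,"gripper":-1},
  {"rx":0,"ry":0,"rz":0,"dx":0,"dy":0,"dz":0,"gripper":-1},
  {"rx":0,"ry":0,"rz":0,"dx":0,"dy":0,"dz":0,"gripper":-1},
  {"rx":0,"ry":0,"rz":0,"dx":0,"dy":0,"dz":0,"gripper":-1},
], grip_force=100)

```text
clock: 9.57
tcp_pos: [0.5112, -0.121, 0.0625]
orientation: [2.389, 2.04, 0.0]
contact_force: [-1.3, -0.5, 5.9]
grip_width: 0.0228
gripper_force: 97.8
```

```bash
python3 - <<'E'
from m import *
t=r.grab_frame("top"); go([.5,0,.1],106.5)
for v in(140,155):
  q,c,sz,an=quad("top",t,(300,215,50,35),(30,0,v),(110,60,255),.072)
  P=np.array([onz("top",u,w,.072)[:2] for u,w in q]);a=np.radians(an if sz[0]>sz[1] else an+90)
  d=np.array([np.cos(a),np.sin(a)]); l=(P-r.get_obs()["tcp_pos"][:2])@d; w=(P-r.get_obs()["tcp_pos"][:2])@[-d[1],d[0]]
  print(v,c,sz,np.degrees(a),"root beyond TCP",l.max(),"w",w.min(),w.max())
E
```

```text
shift now-axes [117.7 -29.9 -37.5] turn [ 4.000e-02  2.000e-02 -2.551e+01] shift after turn [119.2  23.7 -37.5]
t 9.625 tcp [ 0.5111 -0.121   0.0625] F [-1.76  0.39  6.85] w 0.0228 gf 97.8216004371643 q [ 0.37  0.52 -0.32  2.04  0.28  0.62 -0.29]
140 (522.7468872070312, -49.90387725830078) (87.93943786621094, 23.85414695739746) 80.84700775146484 root beyond TCP 0.11597451369506484 w -0.01207716743037125 0.011776971249928254
155 (523.0587158203125, -49.768104553222656) (87.5721435546875, 23.281660079956055) 80.84700775146484 root beyond TCP 0.11597451369506484 w -0.01207716743037125 0.011204512203504031
```

step_arm([
  {"rx":0,"ry":0,"rz":0,"dx":0,"dy":0,"dz":-20,"gripper":-1},
  {"rx":0,"ry":0,"rz":0,"dx":0,"dy":0,"dz":-28,"gripper":-1},
  {"rx":0,"ry":0,"rz":0,"dx":0,"dy":0,"dz":-28,"gripper":-1},
  {"rx":0,"ry":0,"rz":-6.4,"dx":0,"dy":0,"dz":0,"gripper":-1},
  {"rx":0,"ry":0,"rz":-6.4,"dx":0,"dy":0,"dz":0,"gripper":-1},
  {"rx":0,"ry":0,"rz":-6.4,"dx":0,"dy":0,"dz":0,"gripper":-1},
  {"rx":0,"ry":0,"rz":-6.3,"dx":0,"dy":0,"dz":0,"gripper":-1},
  {"rx":0,"ry":0,"rz":0,"dx":15,"dy":12.8,"dz":0,"gripper":-1},
  {"rx":0,"ry":0,"rz":0,"dx":25,"dy":12.8,"dz":0,"gripper":-1},
  {"rx":0,"ry":0,"rz":0,"dx":25,"dy":12.8,"dz":0,"gripper":-1},
  {"rx":0,"ry":0,"rz":0,"dx":25,"dy":12.8,"dz":0,"gripper":-1},
  {"rx":0,"ry":0,"rz":0,"dx":25,"dy":12.8,"dz":0,"gripper":-1},
  {"rx":0,"ry":0,"rz":0,"dx":25,"dy":12.8,"dz":0,"gripper":-1},
  {"rx":0,"ry":0,"rz":0,"dx":25,"dy":12.8,"dz":0,"gripper":-1},
  {"rx":0,"ry":0,"rz":0,"dx":25,"dy":12.8,"dz":0,"gripper":-1},
  {"rx":0,"ry":0,"rz":0,"dx":15,"dy":12.8,"dz":0,"gripper":-1},
  {"rx":0,"ry":0,"rz":0,"dx":11,"dy":12.8,"dz":0,"gripper":-1},
  {"rx":0,"ry":0,"rz":0,"dx":0,"dy":0,"dz":0,"gripper":-1},
  {"rx":0,"ry":0,"rz":0,"dx":0,"dy":0,"dz":0,"gripper":-1},
  {"rx":0,"ry":0,"rz":0,"dx":0,"dy":0,"dz":0,"gripper":-1},
])

```text
clock: 12.12
tcp_pos: [0.5721, 0.1213, 0.1376]
orientation: [1.881, 2.516, -0.001]
contact_force: [-0.4, 0.2, -3.0]
grip_width: 0.0232
gripper_force: 98.1
```

```bash
python3 - <<'E'
from h import *
go([.5728,.1231,.1385],106.5)
s=r.grab_frame('scene');t=r.grab_frame('top');cv2.imwrite("pics/s4.png",s);cv2.imwrite("pics/t4.png",t)
c=lambda im,x,y,w,h:cv2.resize(im[y:y+h,x:x+w],(400,400),interpolation=cv2.INTER_CUBIC)
cv2.imwrite('pics/g4.png',np.hstack([c(s,330,90,130,130),c(t,100,165,140,140)]))
E
```

```text
shift now-axes [ 1.5  1.2 -0.9] turn [-0.04  0.04 -0.07] shift after turn [ 1.5  1.2 -0.9]
t 12.125 tcp [0.5721 0.1213 0.1376] F [-0.37  0.2  -3.04] w 0.0232 gf 98.12039852142334 q [ 0.06  0.51 -0.5   1.85  0.31  0.86 -0.3 ]
```

View pics/g4.png

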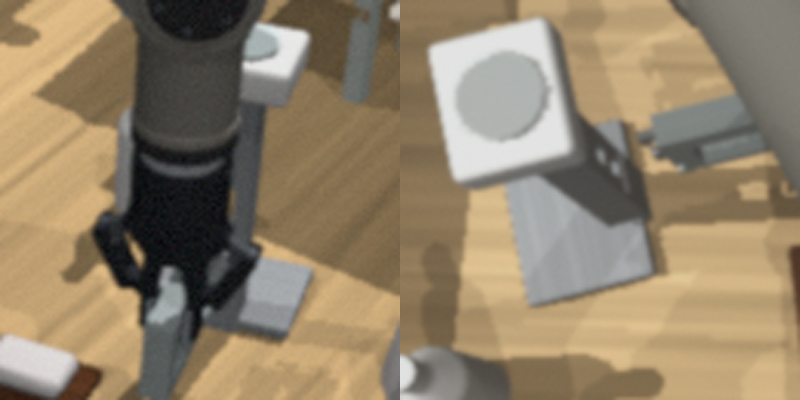

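The bracket is in front of the slots and the wrist is clear of the lamp. I'll check the lateral line in the top view by comparing profiles across the slots and across the bar.

```bash
python3 - <<'E'
from h import *
g=cv2.cvtColor(cv2.imread("pics/t4.png"),cv2.COLOR_BGR2GRAY)
a=np.radians(106.5);ux=np.array([np.cos(a),np.sin(a)]);uy=np.array([-ux[1],ux[0]]);f=np.array([.5286,.2722])
ys=np.arange(-.03,.031,.002); W=lambda x,y,z:np.r_[f+ux*x+uy*y,z]
def samp(P): q=proj("top",np.array(P)).astype(np.float32); return cv2.remap(g,q[:,0].copy(),q[:,1].copy(),1).ravel()
print(np.round(ys*1000).astype(int))
for x in(-.035,-.037): print("claw",x,samp([W(x,y,.145) for y in ys]))
for x in(-.055,-.065,-.075): print("bar",x,samp([W(x,y,.147) for y in ys]))
for z in(.09,.095,.1,.105,.11,.13,.135,.14,.145): print("slot",z,samp([W(0,y,z) for y in ys]))
for z in(.03,.05,.07): print("face",z,samp([W(0,y,z) for y in ys]))
p=r.get_obs()["tcp_pos"][:2]-f; print(p@ux,p@uy)
E
```

```text
[-30 -28 -26 -24 -22 -20 -18 -16 -14 -12 -10  -8  -6  -4  -2   0   2   4
   6   8  10  12  14  16  18  20  22  24  26  28  30]
claw -0.035 [178 179 180 180 179 179 179 179 181 182 181 178 172 158 134 114 102  90
  89 111 143 163 169 171 173 175 175 180 176 158 134]
claw -0.037 [179 179 180 181 180 178 178 179 180 182 181 178 170 155 134 113 101  89
  84 104 134 155 165 166 168 176 181 185 183 170 146]
bar -0.055 [171 165 159 158 159 162 167 170 168 158 141 132 132 132 133 132 131 130
 130 128 123 109  94  85  83  83  83  83  90 112 144]
bar -0.065 [159 158 158 158 158 158 160 161 157 148 138 134 132 132 133 133 132 131
 130 130 125 111  93  86  83  81  80  81  82  81  83]
bar -0.075 [161 161 162 163 163 161 159 158 156 148 138 133 132 132 133 133 132 130
 130 129 126 112  94  88  95 111 118 115 111 110 108]
slot 0.09 [147 147 143 136 126 111  93  80  71  66  66  70  79  97 120 131 137 127
 105  85  71  66  66  66  67  70  72  73  73  74  75]
slot 0.095 [148 146 143 135 124 109  94  79  70  65  65  67  70  81 100 119 126 126
 115  94  75  67  66  65  66  69  71  73  73  74  75]
slot 0
[... 677 characters left out ...]
4]
slot 0.14 [155 155 153 146 134 117  96  76  67  65  64  63  65  64  67  76  86  91
  93  87  79  69  65  65  67  70  70  72  73  73  74]
slot 0.145 [155 154 151 145 133 117  97  81  69  65  64  64  64  65  64  65  71  76
  80  76  72  69  66  65  66  69  72  72  73  73  73]
face 0.03 [94 91 87 82 79 73 71 67 64 63 64 63 62 64 63 63 63 63 62 63 63 63 63 65
 67 69 71 74 80 86 92]
face 0.05 [136 135 131 122 110 100  88  79  73  70  69  70  72  72  71  71  71  73
  72  69  67  64  64  65  66  69  72  73  74  77  89]
face 0.07 [146 145 143 138 126 111  97  88  87  86  91  98 100  99  97  95  91  84
  83  84  82  81  79  74  68  69  71  74  74  75  74]
-0.15661365280636239 0.0010156716406913016
```

step_arm([
  {"rx":0,"ry":0,"rz":0,"dx":10,"dy":0.7,"dz":-1,"gripper":-1},
  {"rx":0,"ry":0,"rz":0,"dx":10,"dy":0,"dz":0,"gripper":-1},
  {"rx":0,"ry":0,"rz":0,"dx":5,"dy":0,"dz":0,"gripper":-1},
  {"rx":0,"ry":0,"rz":0,"dx":3,"dy":0,"dz":0,"gripper":-1},
  {"rx":0,"ry":0,"rz":0,"dx":3,"dy":0,"dz":0,"gripper":-1},
  {"rx":0,"ry":0,"rz":0,"dx":3,"dy":0,"dz":0,"gripper":-1},
  {"rx":0,"ry":0,"rz":0,"dx":0,"dy":0,"dz":0,"gripper":-1},
  {"rx":0,"ry":0,"rz":0,"dx":0,"dy":0,"dz":0,"gripper":-1},
])

```text
clock: 13.22
tcp_pos: [0.5633, 0.1552, 0.1388]
orientation: [1.88, 2.517, -0.0]
contact_force: [0.5, -0.4, -2.9]
grip_width: 0.0231
gripper_force: 98.1
```

step_arm([
  {"rx":0,"ry":0,"rz":0,"dx":2,"dy":0,"dz":0,"gripper":-1},
  {"rx":0,"ry":0,"rz":0,"dx":2,"dy":0,"dz":0,"gripper":-1},
  {"rx":0,"ry":0,"rz":0,"dx":1,"dy":0,"dz":0,"gripper":-1},
  {"rx":0,"ry":0,"rz":0,"dx":0,"dy":0,"dz":0,"gripper":-1},
  {"rx":0,"ry":0,"rz":0,"dx":0,"dy":0,"dz":0,"gripper":-1},
])

```text
clock: 13.85
tcp_pos: [0.5618, 0.1602, 0.1388]
orientation: [1.879, 2.517, -0.0]
contact_force: [0.2, -0.3, -2.3]
grip_width: 0.0223
gripper_force: 98.1
```

```bash
python3 - <<'E'
from h import *
s=r.grab_frame('scene');t=r.grab_frame('top')
c=lambda im,x,y,w,h:cv2.resize(im[y:y+h,x:x+w],(400,400),interpolation=cv2.INTER_CUBIC)
cv2.imwrite('pics/g5.png',np.hstack([c(s,330,90,130,130),c(t,120,190,80,80)]))
E
```

```text
(no output)
```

View pics/g5.png

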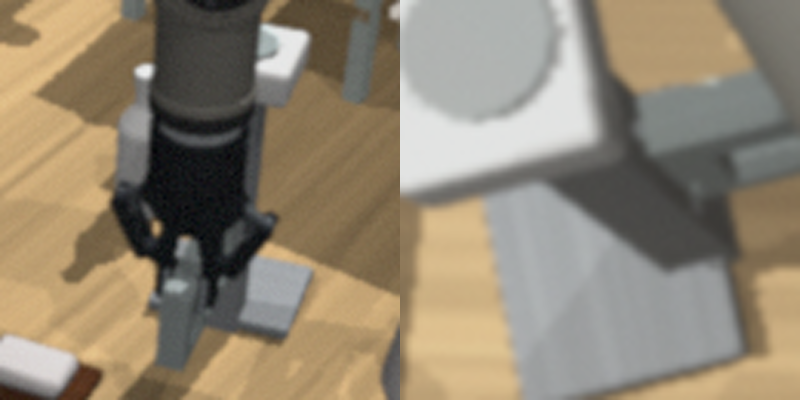

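The root end now meets the upright, with the claws inside the slots. I'll feel for face contact.

step_arm([
  {"rx":0,"ry":0,"rz":0,"dx":1,"dy":0,"dz":0,"gripper":-1},
  {"rx":0,"ry":0,"rz":0,"dx":1,"dy":0,"dz":0,"gripper":-1},
  {"rx":0,"ry":0,"rz":0,"dx":0,"dy":0,"dz":0,"gripper":-1},
])

```text
clock: 14.32
tcp_pos: [0.5613, 0.162, 0.1388]
orientation: [1.879, 2.517, -0.0]
contact_force: [2.0, -0.8, -2.1]
grip_width: 0.0227
gripper_force: 98.1
```

step_arm([
  {"rx":0,"ry":0,"rz":0,"dx":1,"dy":0,"dz":0,"gripper":-1},
  {"rx":0,"ry":0,"rz":0,"dx":0,"dy":0,"dz":0,"gripper":-1},
])

```text
clock: 14.58
tcp_pos: [0.5613, 0.162, 0.1388]
orientation: [1.88, 2.516, -0.001]
contact_force: [2.6, -4.7, -2.2]
grip_width: 0.0228
gripper_force: 98.2
```

step_arm([
  {"rx":0,"ry":0,"rz":0,"dx":1,"dy":0,"dz":0,"gripper":-1},
  {"rx":0,"ry":0,"rz":0,"dx":0,"dy":0,"dz":0,"gripper":-1},
])

```text
clock: 14.82
tcp_pos: [0.5612, 0.1621, 0.1388]
orientation: [1.88, 2.515, -0.003]
contact_force: [2.1, -6.5, -0.3]
grip_width: 0.0228
gripper_force: 98.3
```

step_arm([
  {"rx":0,"ry":0,"rz":0,"dx":-0.5,"dy":0,"dz":2,"gripper":-1},
  {"rx":0,"ry":0,"rz":0,"dx":0,"dy":0,"dz":2,"gripper":-1},
  {"rx":0,"ry":0,"rz":0,"dx":0,"dy":0,"dz":2,"gripper":-1},
  {"rx":0,"ry":0,"rz":0,"dx":0,"dy":0,"dz":2,"gripper":-1},
  {"rx":0,"ry":0,"rz":0,"dx":0,"dy":0,"dz":0,"gripper":-1},
])

```text
clock: 15.45
tcp_pos: [0.5615, 0.1621, 0.1309]
orientation: [1.88, 2.515, -0.001]
contact_force: [1.7, -6.4, -0.2]
grip_width: 0.0227
gripper_force: 98.4
```

step_arm([
  {"rx":0,"ry":0,"rz":0,"dx":0,"dy":0,"dz":2,"gripper":-1},
  {"rx":0,"ry":0,"rz":0,"dx":0,"dy":0,"dz":2,"gripper":-1},
  {"rx":0,"ry":0,"rz":0,"dx":0,"dy":0,"dz":1,"gripper":-1},
  {"rx":0,"ry":0,"rz":0,"dx":0,"dy":0,"dz":0,"gripper":-1},
])

```text
clock: 15.95
tcp_pos: [0.5615, 0.1621, 0.1258]
orientation: [1.88, 2.515, -0.001]
contact_force: [1.8, -5.9, -1.8]
grip_width: 0.0227
gripper_force: 98.3
```

step_arm([
  {"rx":0,"ry":0,"rz":0,"dx":0,"dy":0,"dz":1,"gripper":-1},
  {"rx":0,"ry":0,"rz":0,"dx":0,"dy":0,"dz":1,"gripper":-1},
  {"rx":0,"ry":0,"rz":0,"dx":0,"dy":0,"dz":1,"gripper":-1},
  {"rx":0,"ry":0,"rz":0,"dx":0,"dy":0,"dz":0,"gripper":-1},
])

```text
clock: 16.45
tcp_pos: [0.5617, 0.1622, 0.1233]
orientation: [1.88, 2.515, -0.001]
contact_force: [1.5, -5.9, 1.4]
grip_width: 0.0227
gripper_force: 98.8
```

step_arm([
  {"rx":0,"ry":0,"rz":0,"dx":0,"dy":0,"dz":1,"gripper":-1},
  {"rx":0,"ry":0,"rz":0,"dx":0,"dy":0,"dz":0,"gripper":-1},
])

```text
clock: 16.7
tcp_pos: [0.5618, 0.1621, 0.1223]
orientation: [1.88, 2.514, -0.001]
contact_force: [1.3, -5.7, 2.5]
grip_width: 0.0231
gripper_force: 98.7
```

step_arm([
  {"rx":0,"ry":0,"rz":0,"dx":0,"dy":0,"dz":1,"gripper":-1},
  {"rx":0,"ry":0,"rz":0,"dx":0,"dy":0,"dz":0,"gripper":-1},
])

```text
clock: 16.95
tcp_pos: [0.562, 0.162, 0.1217]
orientation: [1.88, 2.514, -0.0]
contact_force: [0.5, -6.4, 5.5]
grip_width: 0.0229
gripper_force: 99.2
```

step_arm([
  {"rx":0,"ry":0,"rz":0,"dx":0,"dy":0,"dz":1,"gripper":-1},
  {"rx":0,"ry":0,"rz":0,"dx":0,"dy":0,"dz":0,"gripper":-1},
])

```text
clock: 17.2
tcp_pos: [0.5622, 0.1619, 0.1211]
orientation: [1.88, 2.514, -0.0]
contact_force: [-0.2, -8.5, 8.0]
grip_width: 0.0228
gripper_force: 99.7
```

step_arm([
  {"rx":0,"ry":0,"rz":0,"dx":0,"dy":0,"dz":1,"gripper":-1},
  {"rx":0,"ry":0,"rz":0,"dx":0,"dy":0,"dz":0,"gripper":-1},
])

```text
clock: 17.45
tcp_pos: [0.5624, 0.1617, 0.1204]
orientation: [1.88, 2.513, -0.0]
contact_force: [-0.7, -8.5, 11.1]
grip_width: 0.023
gripper_force: 100.1
```

step_arm([
  {"rx":0,"ry":-0.5,"rz":0,"dx":0,"dy":0,"dz":0,"gripper":-1},
  {"rx":0,"ry":-0.5,"rz":0,"dx":0,"dy":0,"dz":0,"gripper":-1},
  {"rx":0,"ry":0,"rz":0,"dx":0,"dy":0,"dz":0,"gripper":-1},
])

```text
clock: 17.82
tcp_pos: [0.5625, 0.1619, 0.1205]
orientation: [1.871, 2.502, -0.016]
contact_force: [1.0, -8.8, 10.3]
grip_width: 0.0228
gripper_force: 100.0
```

step_arm([
  {"rx":0,"ry":-0.5,"rz":0,"dx":0,"dy":0,"dz":0,"gripper":-1},
  {"rx":0,"ry":-0.5,"rz":0,"dx":0,"dy":0,"dz":1,"gripper":-1},
  {"rx":0,"ry":0,"rz":0,"dx":0,"dy":0,"dz":0,"gripper":-1},
])

```text
clock: 18.2
tcp_pos: [0.5626, 0.1618, 0.1198]
orientation: [1.863, 2.49, -0.032]
contact_force: [-0.6, -9.3, 12.7]
grip_width: 0.0229
gripper_force: 100.7
```

step_arm([
  {"rx":0,"ry":0,"rz":0,"dx":0,"dy":0,"dz":-1,"gripper":-1},
  {"rx":0,"ry":0,"rz":0,"dx":0,"dy":0,"dz":-1,"gripper":-1},
  {"rx":0,"ry":0,"rz":0,"dx":0,"dy":0,"dz":0,"gripper":-1},
  {"rx":0,"ry":0,"rz":0,"dx":0,"dy":0,"dz":0,"gripper":1},
  {"rx":0,"ry":0,"rz":0,"dx":0,"dy":0,"dz":0,"gripper":1},
  {"rx":0,"ry":0,"rz":0,"dx":0,"dy":0,"dz":0,"gripper":1},
  {"rx":0,"ry":0,"rz":0,"dx":0,"dy":0,"dz":0,"gripper":1},
  {"rx":0,"ry":0,"rz":0,"dx":0,"dy":0,"dz":0,"gripper":1},
  {"rx":0,"ry":1,"rz":0,"dx":0,"dy":0,"dz":-10,"gripper":1},
  {"rx":0,"ry":1,"rz":0,"dx":-5,"dy":0,"dz":-20,"gripper":1},
  {"rx":0,"ry":0,"rz":0,"dx":-20,"dy":0,"dz":-30,"gripper":1},
  {"rx":0,"ry":0,"rz":0,"dx":-40,"dy":0,"dz":-20,"gripper":1},
  {"rx":0,"ry":0,"rz":0,"dx":-50,"dy":0,"dz":0,"gripper":1},
  {"rx":0,"ry":0,"rz":0,"dx":-50,"dy":0,"dz":0,"gripper":1},
  {"rx":0,"ry":0,"rz":0,"dx":-50,"dy":0,"dz":0,"gripper":1},
  {"rx":0,"ry":0,"rz":0,"dx":-50,"dy":0,"dz":0,"gripper":1},
  {"rx":0,"ry":0,"rz":0,"dx":0,"dy":0,"dz":0,"gripper":1},
  {"rx":0,"ry":0,"rz":0,"dx":0,"dy":0,"dz":0,"gripper":1},
])

```text
clock: 20.45
tcp_pos: [0.6359, -0.0894, 0.2003]
orientation: [-1.879, -2.517, -0.002]
contact_force: [1.3, 0.4, -0.8]
grip_width: 0.0854
gripper_force: 0.0
```

```bash
python3 - <<'E'
from h import *
s=r.grab_frame('scene');t=r.grab_frame('top');cv2.imwrite("pics/s6.png",s);cv2.imwrite("pics/t6.png",t)
a=np.radians(106.5);ux=np.array([np.cos(a),np.sin(a)]);uy=np.array([-ux[1],ux[0]]);f=np.array([.5286,.2722])
W=lambda x,y,z:np.r_[f+ux*x+uy*y,z]
c=lambda im,x,y,w,h:cv2.resize(im[y:y+h,x:x+w],(400,400),interpolation=cv2.INTER_CUBIC)
def ov(im,n,x,y,k):
  im=c(im,x,y,k,k)
  for sd in(-.012,.012):
    q=[W(0,sd,.06),W(0,sd,.132),W(-.15,sd,.132),W(-.15,sd,.06)]
    cv2.polylines(im,[((proj(n,np.array(q))-(x,y)+.5)*400/k).astype(int)],True,(0,0,255),1)
  return im
cv2.imwrite('pics/g6.png',np.hstack([ov(s,"scene",340,110,110),ov(t,"top",130,180,130)]))
E
```

```text
(no output)
```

View pics/g6.png

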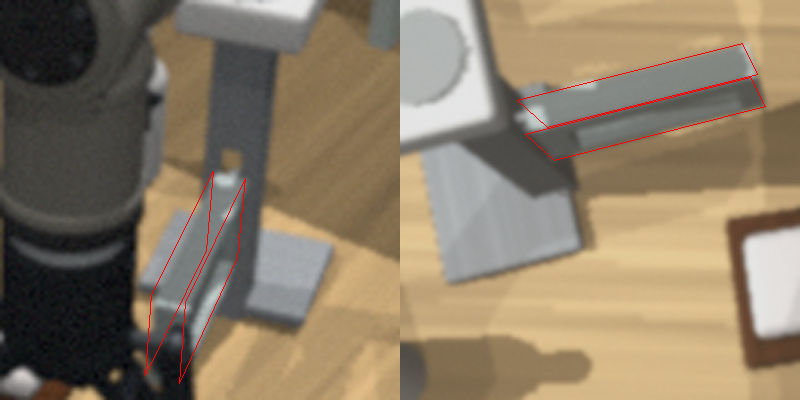

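The top view shows the bracket hanging in line with the upright, on the home outline and within about a pixel at its outer end (740,45)-(765,105). The fingers are open and clear. Handing in.

```bash
python3 -c "
from h import *
print(r.hand_in())"
```

```text
the job is handed in; nothing more can be done
None
```

I drew the bracket out, stood it on the shelf, regripped it, hooked it into the upright and pressed it to its stop. The job is handed in, but no verdict came back, and I inferred that the catch clicked out from the press forces and the final pictures rather than seeing it.

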